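# Cock and trip the spring hammer that marks an inspected part

### The job

The inspected part clamped in the spring-hammer marker still needs its acceptance mark. Swing the hammer arm back by its upright handle until the catch holds it by itself, without ramming it into the buffer behind the catch, and let go of it; then gently press the trigger pad so that the hammer flies home and drives the punch right in. The arm must not slip off early, and leave the other things on the bench alone.

Things in the scene. Friction and masses are not known exactly. Their poses are not given: they have to be found in the camera images.
- marker: fixed grey base plate, 260 x 380 x 10 mm. Origin on the table under the hammer's vertical pivot, z up; when square to the robot its x points away from the robot, y left (it may be turned by 20 degrees). Plate: x -190..70, y -195..185 mm. Punch and clamped part (up to 90 mm high) lie left (+y) of the arm, trigger and buffer right (-y)
- handle_grip (a point): the hammer's handle: black round post, 16 mm in diameter, upright on the steel arm's free end, 76 to 131 mm above the table (arm and its 34 x 32 mm head stay below 80 mm). This point: on the post's axis, 106 mm above the table, 130 mm from the pivot; it moves on a level circle about the pivot
- hammer (a joint): arm's angle, rad: 0 on the undriven punch (arm then points 0.42 rad to the +y side of the marker's -x axis), growing counter-clockwise seen from above as it is cocked (handle towards the marker's -y); about -0.045 with the punch home. A spring pulls back with 3 N at the handle at 0, 8 N per rad more. Let go before it is caught, it flies back and spoils the mark
- buffer (a joint): how far the sprung rubber buffer behind the catch is pushed in, m: 0 free, more than 0.003 rammed. At the handle the load rises by about 1.8 N per mm once the buffer is met: 6 N above the spring's pull is a firm push (0.0017), 10 N and more is ramming. It is met some 4 mm of handle travel after the catch has clicked in
- trigger_top (a point): centre of the upper face of the trigger pad, a plain flat steel pad 32 x 30 mm at the end of the catch lever, about 62 mm above the table; pressed straight down. The hammer flies away from it
- trigger (a joint): catch lever's angle, rad: 0 at rest, growing as the pad is pressed; 0.10 at its stop (pad 17 mm down; pad 170 mm from the lever's hinge). The adjustable catch holds the arm at an unknown angle between 0.64 and 1.06: the arm first rides over the lever's tooth (1 to 4 N more at the handle, lever dips), then clicks in. Cocked, the pad trips 7 to 14 mm down under a push of some 3 to 8 N; springs back
- punch (a joint): how far the steel punch is driven, m: 0 at the start (standing proud), 0.006 fully home. It is tight (over 30 N): only the flying hammer drives it, and it stays there
- ring_gauge: bystander: plain steel ring, 60 mm across, 20 mm high, lying on the marker's base plate near its far left corner; origin at its underside
- part_a: bystander: small turned aluminium part, 34 mm across, 42 mm high, upright on the marker's base plate near its near right corner; origin at its underside
- part_b: bystander: a second such turned part, on the base plate near its far right corner; origin at its underside
- caliper: bystander: sliding caliper, 210 mm long, flat on the table to the left; origin at its underside
- block_case: bystander: closed wooden gauge-block case, 110 x 70 x 32 mm, to the right; origin at its underside
- screwdriver: bystander: black-handled screwdriver lying to the right; origin at its underside
- oil_bottle: bystander: white oil bottle, 44 mm across, 110 mm high, at the far right; origin at its underside

How it is judged:
By the outcome, as a careful person would: the job done as asked, in the order asked, and still so for the second after the job is handed in, with the robot touching nothing.
It also fails if it takes over 72 s, if anything falls off the work surface, if the arm or the gripper's body presses on something with over 40 N, if the wrist force passes 120 N, or if a joint passes its speed limit or range.

### The arm

A 6-joint arm with a two-finger parallel gripper is mounted at the origin on the work surface. World frame = base frame: x ahead of the robot, y to its left, z up, the work surface at z = 0. Lengths are in mm, angles in rad, forces in N, time in s.
With the tool pointing down it reaches from about 150 to 775 mm from the base axis. Payload 6.1 kg.
Tool frame: the origin (TCP) lies midway between the tips of the shut fingers; the grasp point (between the pads) lies 19 mm behind it (bot.grip_point_offset is the distance from the TCP to the grasp point, in mm); z points along the fingers, y is the line along which they close (so a half turn about z gives the same grasp; the last joint's range is limited). The gripper opens to 85 mm and grips with 20 to 120 N. Pads are 22 mm wide; open, the fingers measure 114 mm over their backs; the gripper's body (76 mm by 85 mm) begins 54 mm behind the grasp point. The pads swing forward as they close: fully open they stand 13 mm farther back than shut.
Start: joints at [-1.241, 0.126, -0.04, 1.405, 0, 1.571], TCP at [170.016, -496.692, 231.295] pointing down, gripper open.
Joint ranges: [-2.72, 2.72], [-0.95, 1.95], [-1.27, 1.35], [-1.78, 2.02], [-1.46, 1.47], [-3.14, 3.14]. Speed limits (rad/s): [2.39, 2.39, 3.01, 3.14, 3.14, 3.14].

### API

Orientations are given as a unit quaternion [x, y, z, w].
In Python, from plant import bot gives the robot as it stands.
- The arm moves only by the shell command python3 -m crank 'ROWS' [OPENING]. ROWS is a JSON object of lists of equal length, an entry for each row: "linear": the shift along the tool's x, y, z in units of 30 mm (1.0 is 30 mm), a list of three; "spin": the turn about the tool's z in units of 5 degrees (1.0 is 5 degrees). A call has 1 to 8 rows; each row shifts and turns the commanded pose from where the row before left it, along the tool's axes as they then stand; what a row does not reach is not made up. A row lasts 1/12 s, in which the tool goes at most 41.7 mm and 7.16 degrees, less where a joint would pass 70% of its speed; a pose out of reach is approached as far as the arm can. A call is refused whole if a number of a shift passes 1 or a number of a turn 1, either way. A call with a gripper value outside its range is refused whole. OPENING is the opening, from -1 (shut) to 1 (fully open), so that 0 is half open, set as the call begins (- or left out, the last holds). The fingers move at their own pace and stop on an object; the grip force is fixed at half the most. Time passes only in rows, so rows that do not move let the fingers close. It gives the time, the measured TCP pose, the force, the opening and the grip force at its end, in the units of the state.
- bot.observe(): the state, without advancing time (a new reading comes with each control period).
- bot.read_camera(name): name is "scene" or "side" or "wrist"; returns (picture, depth): 420x560x3 uint8, red, green, blue; 420x560 float32, mm along the optical axis (not along the pixel's ray), 0 where there is no reading.
- bot.calibration(name): a dict with "fx", "fy", "cx", "cy" (pixels), "R" (3x3) and "t" (3): a world point X has camera coordinates R X + t. Camera axes: x right, y down, z forward; pixel columns grow to the right and rows downward; lengths in mm; the calibration is good to about 2 mm. A picture is of the moment at which its call begins: read the wrist's pose just before it. calibration takes no time and is no camera call; for the wrist camera it gives the pose at the moment of the call.
- bot.hand_in(): hands the job in; it is judged then, once.
Trained networks look in the newest picture that a camera, given by its name, has taken for a name from the list of things; names that differ only in an ending like _2 or _b are one class to them, and where a whole thing is asked for, a point or a joint stands for the part that bears it (a point fixed in the world has none). Each returns a list of dicts, best first, with "conf" (0 to 1); they miss things now and then, are a little off and sometimes report something else, mostly with a low value. They report only what shows in the picture. A call takes as long as a camera call.
- bot.cut_out(camera, query): "mask" (420x560 bool, what is visible of it) and "extent" ([left, top, right, bottom] in pixels, round what is visible of it).
The state is a dict: "time_s": time; "joint_positions": joint angles; "dq": joint speeds; "joint_torque": joint torques, N m; "tcp_pos": TCP position; "tool_rot": TCP orientation; "force": force on the tool from outside, world axes, zero at the start; "moment": the same for the moment, N m; "finger_gap": finger opening in mm; "finger_force": force on a finger pad.
Only numpy, scipy, OpenCV 4.12 (cv2) and the standard library are available. Lean on these libraries where they do the work, as an engineer would, in place of code of your own. Each camera call takes 0.05 s, during which the arm holds its last target. There are 200 camera calls.

## Working session

There is one attempt and no reset: what is moved stays moved. The work goes in short steps, Python scripts to look and compute and a shell command to move; the robot and the scene stay as the last step left them, time stands still between calls to the robot, and variables do not carry over. Pictures are saved under pics/ and viewed, at most 10 in all, crops included, and the job is handed in when it is done.

```bash
ls; mkdir -p pics
cat > h.py <<'E'
import numpy as np, cv2
from plant import bot
def shot(cam,name):
    im,d=bot.read_camera(cam); cv2.imwrite(f'pics/{name}.png',im[:,:,::-1]); return im,d,bot.calibration(cam)
def world(d,c,mask):
    v,u=np.nonzero(mask&(d>0)); z=d[v,u]
    P=np.stack([(u-c['cx'])/c['fx']*z,(v-c['cy'])/c['fy']*z,z],1)
    return (P-np.array(c['t']))@np.array(c['R'])
E
python3 - <<'E'
from h import *
o=bot.observe();print(o['tcp_pos'],o['tool_rot'],o['force'],o['finger_gap'],bot.grip_point_offset)
for cam in('scene','side'):
    im,d,c=shot(cam,cam+'0')
    for q in('marker','handle_grip','trigger_top','hammer','punch','part_a','ring_gauge'):
        for r in bot.cut_out(cam,q)[:2]:
            P=world(d,c,r['mask'])
            if len(P): print(cam,q,round(r['conf'],2),r['extent'],np.median(P,0).round(),P.min(0).round(),P.max(0).round())
E
```

```text
pics
[ 169.9035522  -496.31699295  230.50614066] [ 9.86433043e-01  1.64162117e-01 -1.37940942e-04 -7.95422747e-04] [ 0.19773298 -0.38721981  0.73115379] 85.70853130395548 18.700000000000003
scene marker 0.7 [194.0, 144.6, 212.7, 176.2] [ 681. -286.   54.] [ 622. -429.   -6.] [ 701. -271.  115.]
scene marker 0.64 [222.0, 169.9, 363.1, 284.1] [560.  39.  12.] [ 413. -203.   -5.] [684. 197. 135.]
scene handle_grip 0.71 [263.1, 191.0, 321.0, 216.7] [553.  34.  78.] [435. -10.  13.] [629.  83. 135.]
scene handle_grip 0.63 [193.8, 131.8, 241.0, 158.6] [ 554. -403.   21.] [ 496. -442.   -5.] [ 681. -380.   36.]
scene trigger_top 0.67 [263.3, 180.5, 308.1, 203.9] [528. -68.  41.] [ 490. -157.    5.] [562.   4.  67.]
scene hammer 0.71 [266.5, 195.6, 321.8, 220.0] [549.  37.  78.] [435. -10.  10.] [629.  83. 134.]
scene part_a 0.51 [283.9, 161.9, 296.1, 178.6] [ 447. -145.   31.] [ 399. -212.   -3.] [ 461. -131.   59.]
scene part_a 0.46 [227.1, 185.3, 238.5, 201.5] [ 651. -149.   31.] [ 626. -192.    5.] [ 666. -135.   58.]
scene ring_gauge 0.9 [265.8, 243.7, 294.9, 265.0] [648. 128.  28.] [61
[... 257 characters left out ...]
38.5, 219.8, 275.6, 280.2] [525. -56.  39.] [ 479. -138.    7.] [567.  44.  67.]
side trigger_top 0.42 [154.3, 371.1, 222.6, 417.4] [ 388. -373.   33.] [ 322. -412.   -2.] [ 450. -312.   38.]
side hammer 0.62 [229.7, 185.4, 300.5, 228.4] [546.  22.  77.] [471. -20.   9.] [639. 143. 134.]
side hammer 0.19 [209.4, 177.2, 330.9, 312.3] [544. -42.  11.] [ 415. -196.   -2.] [683. 242. 134.]
side part_a 0.58 [216.4, 279.1, 231.1, 304.1] [ 446. -161.   46.] [ 428. -171.   10.] [ 461. -138.   56.]
side part_a 0.5 [307.5, 275.6, 321.2, 300.8] [ 647. -166.   40.] [ 632. -176.   11.] [ 665. -138.   56.]
side ring_gauge 0.76 [285.8, 192.5, 312.7, 209.4] [644. 117.  29.] [616.  92.   8.] [672. 169.  34.]
```

Run:
```python
from h import *
ims=[]
cl=[]
for cam in('scene','side'):
    im,d,c=shot(cam,cam+'1'); 
    P=world(d,c,d>0); ims.append(im)
    s=(P[:,0]>400)&(P[:,0]<700)&(P[:,1]>-230)&(P[:,1]<230)
    P=P[s];cl.append(P)
    pl=P[(P[:,2]>6)&(P[:,2]<14)][:,:2].astype(np.float32)
    print(cam,'plate',cv2.minAreaRect(pl), 'pct',np.percentile(pl,[1,99],axis=0))
    for lo,hi in((85,100),(100,120),(122,140)):
        Q=P[(P[:,2]>lo)&(P[:,2]<hi)]; print(lo,len(Q))
        for q in Q[::max(1,len(Q)//15)]: print(q.round(),end=' ')
        print()
a=ims[0][130:300,180:390];b=ims[1][160:330,190:360]
cv2.imwrite('pics/c1.png',np.hstack([cv2.resize(x,(400,int(400*x.shape[0]/x.shape[1])),interpolation=2)[:320] for x in(a,b)])[:,:,::-1])
# top view height map
P=np.vstack(cl); H=np.zeros((450,300),np.float32)
for x,y,z in P[np.argsort(P[:,2])]: H[int(225-y)%450 if abs(y)<225 else 0,int(x-400)%300]=z
H=cv2.dilate(H,np.ones((3,3)))
cv2.imwrite('pics/top.png',cv2.resize(cv2.applyColorMap((np.clip(H,0,135)*1.88).astype(np.uint8),cv2.COLORMAP_JET),(400,600)))
```

```text
scene plate ((550.1834106445312, -0.80548095703125), (295.7121887207031, 458.0128479003906), 0.008446390740573406) pct [[ 419.98808502 -185.29195679]
 [ 679.63715332  191.02782394]]
85 115
[496.  57.  95.] [497.  55.  87.] [498.  62.  89.] [620.   8.  99.] [492.  68.  87.] [614.  16.  99.] [505.  63.  86.] [620.  14.  95.] [599.  17.  88.] [611.  14.  87.] [618.  16.  89.] [620.  20.  90.] [541. 150.  89.] [541. 155.  90.] [540. 158.  88.] [542. 161.  88.] [540. 167.  90.] 
100 114
[499.  60. 119.] [499.  60. 116.] [608. -13. 101.] [593.  -1. 104.] [617.  -8. 106.] [600.   1. 106.] [493.  67. 111.] [611.   4. 110.] [499.  62. 106.] [615.   1. 105.] [599.  11. 106.] [615.   6. 107.] [598.  14. 105.] [612.  12. 106.] [621.  12. 107.] [604.  19. 105.] [610.  19. 104.] 
122 30
[494.  57. 133.] [490.  59. 134.] [483.  59. 130.] [495.  57. 130.] [491.  61. 132.] [484.  61. 129.] [497.  60. 130.] [490.  61. 128.] [487.  66. 130.] [499.  64. 131.] [494.  66. 130.] [488.  68. 129.] [497.  66. 127.] [491.  67. 125.] [498.  67. 125.] 
side plate ((548.9357299804688, -2.3184967041015625), (382.8
[... 326 characters left out ...]
2.] [608. -11.  91.] [599. -10.  87.] [622. -10.  86.] [619. -14.  87.] 
100 159
[486.  55. 119.] [493.  51. 116.] [500.  55. 109.] [490.  53. 105.] [607.  14. 108.] [619.  13. 106.] [618.   7. 108.] [616.   5. 107.] [609.   5. 105.] [601.  -2. 109.] [594.   1. 103.] [617.  -3. 106.] [610.  -7. 107.] [608.  -8. 105.] [605. -13. 107.] [605. -11. 102.] 
122 40
[487.  61. 133.] [492.  62. 132.] [496.  63. 131.] [489.  58. 132.] [494.  58. 132.] [499.  58. 132.] [487.  56. 132.] [492.  54. 133.] [496.  55. 132.] [487.  51. 133.] [492.  50. 133.] [496.  53. 131.] [487.  53. 127.] [491.  50. 130.] [496.  53. 128.] [487.  52. 126.] [491.  49. 128.] [496.  52. 125.] [489.  48. 126.] [493.  50. 124.]
```

View pics/c1.png

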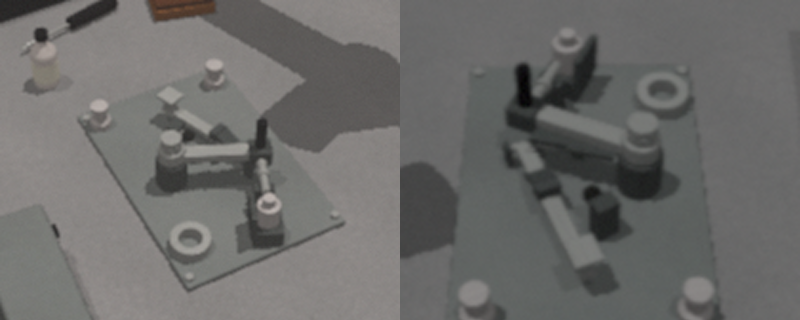

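View pics/top.png

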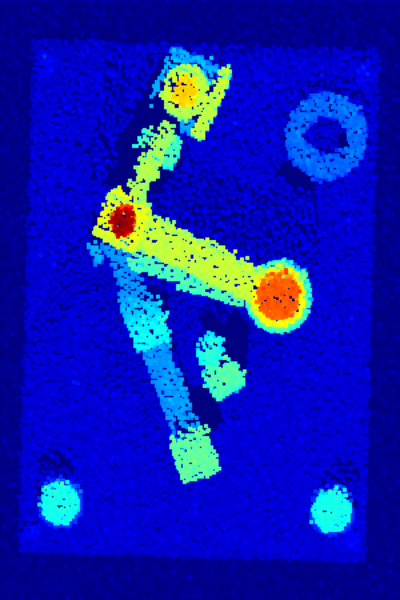

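The crops show the black handle at crop pixel (262,135) in the scene view, at the punch side. The height map puts the handle at about (492,58), the pivot at about (608,2) and the trigger pad at about (545,-116), with the marker turned about -2°. I'll turn the tool so its y axis lies along the handle's tangent (+45°).

```bash
python3 -m crank '{"linear":[[0,0,0],[0,0,0],[0,0,0],[0,0,0],[0,0,0],[0,0,0],[0,0,0],[0,0,0]],"spin":[1,1,1,1,1,1,1,1]}' 1
python3 -m crank '{"linear":[[0,0,0],[0,0,0]],"spin":[1,0]}'
cat >> h.py <<'E'
from scipy.spatial.transform import Rotation as Ro
def rel(target):
    o=bot.observe(); R=Ro.from_quat(o['tool_rot']).as_matrix()
    psi=np.arctan2(R[1,0],R[0,0])
    return R.T@(np.array(target)-o['tcp_pos'])/30, psi
E
python3 - <<'E'
from h import *
print(rel([492,58,200]))
E
```

```text
time_s: 1.57
tcp_pos: [170.0, -496.7, 231.3]
tool_rot: [0.983, -0.185, 0.0, 0.0]
force: [-0.6, -0.5, 0.4]
finger_gap: 85.5
finger_force: 0.0
time_s: 1.73
tcp_pos: [170.0, -496.7, 231.3]
tool_rot: [0.974, -0.227, -0.0, -0.0]
force: [1.2, 0.7, 0.8]
finger_gap: 85.1
finger_force: 0.0
(array([  1.45720446, -21.32931719,   1.04312081]), np.float64(-0.45775348446055253))
```

```bash
R='';python3 -m crank '{"linear":[[0.07,-0.97,0],[0.07,-0.97,0],[0.07,-0.97,0],[0.07,-0.97,0],[0.07,-0.97,0],[0.07,-0.97,0],[0.07,-0.97,0],[0.07,-0.97,0]],"spin":[0,0,0,0,0,0,0,0]}' | head -2
python3 -m crank '{"linear":[[0.07,-0.97,0],[0.07,-0.97,0],[0.07,-0.97,0],[0.07,-0.97,0],[0.07,-0.97,0],[0.07,-0.97,0],[0.07,-0.97,0],[0.07,-0.97,0]],"spin":[0,0,0,0,0,0,0,0]}' | head -2
python3 -m crank '{"linear":[[0.07,-0.97,0],[0.07,-0.97,0],[0.07,-0.97,0],[0.07,-0.97,0],[0.07,-0.97,0],[0,-0.97,0],[0,0,0],[0,0,0]],"spin":[0,0,0,0,0,0,0,0]}'
python3 - <<'E'
from h import *
print(rel([492,58,200]))
im,d,c=shot('wrist','w1')
P=world(d,c,d>0)
Q=P[(P[:,2]>112)&(P[:,2]<150)&(np.hypot(P[:,0]-492,P[:,1]-58)<25)]
print('handle',len(Q),Q.mean(0),Q.min(0),Q.max(0))
Q=P[(P[:,2]>98)&(P[:,2]<115)&(np.hypot(P[:,0]-608,P[:,1]-2)<35)]
print('pivot',len(Q),Q.mean(0),Q.min(0),Q.max(0))
for q in('handle_grip','trigger_top'):
    for r in bot.cut_out('wrist',q)[:1]:print(q,r['conf'],r['extent'])
E
```

```text
time_s: 2.4
tcp_pos: [287.9, -293.8, 231.5]
time_s: 3.07
tcp_pos: [380.9, -143.2, 232.8]
time_s: 3.73
tcp_pos: [416.5, -79.0, 246.5]
tool_rot: [0.989, -0.135, 0.008, -0.061]
force: [-0.9, 0.2, 0.4]
finger_gap: 85.5
finger_force: 0.0
(array([ 1.19891518, -4.84831739,  2.15522465]), np.float64(-0.2716543940880836))
handle 481 [493.11244581  52.86485596 126.06544157] [485.47476935  47.00329326 112.03479914] [501.12481534  63.76621441 132.54636914]
pivot 86 [596.43819263   1.36116006 102.66508813] [594.99689229  -5.81612349  98.42904486] [599.34288394   9.07032418 107.17555629]
handle_grip 0.68 [106.2, 1.2, 187.2, 163.0]
trigger_top 0.67 [175.5, 3.6, 337.8, 150.8]
```

View pics/w1.png

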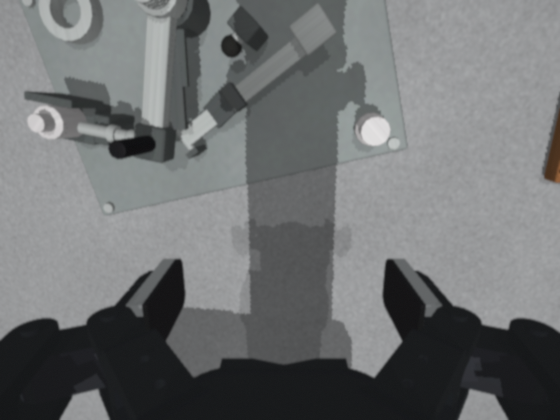

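The wrist view shows the handle at (132,147) beside the punch, the lever pad at (313,30), and the pivot at (160,0). The tool stopped short and tilted, so I'll check the joints.

```bash
python3 -m crank '{"linear":[[0,0,0],[0,0,0]],"spin":[0,0]}'
python3 - <<'E'
from h import *
o=bot.observe();print(np.round(o['joint_positions'],3),np.round(o['dq'],3),rel([492,58,200]))
R=Ro.from_quat(o['tool_rot']).as_matrix();print(R.round(3))
E
```

```text
time_s: 4.05
tcp_pos: [416.2, -79.7, 246.3]
tool_rot: [0.989, -0.136, 0.008, -0.061]
force: [0.5, 0.8, 1.5]
finger_gap: 85.5
finger_force: 0.0
[-0.274 -0.067 -0.211  1.428  0.122  3.141] [-0.     0.001 -0.001  0.001  0.001 -0.002] (array([ 1.19693695, -4.87407878,  2.1521217 ]), np.float64(-0.2733711267625049))
[[ 0.963 -0.268  0.032]
 [-0.27  -0.956  0.118]
 [-0.001 -0.122 -0.993]]
```

```bash
python3 -m crank '{"linear":[[0,0,0],[0,0,0],[0,0,0],[0,0,0],[0,0,0],[0,0,0],[0,0,0],[0,0,0]],"spin":[-1,-1,-1,-1,-1,-1,-1,-1]}'
python3 - <<'E'
from h import *
o=bot.observe();print(np.round(o['joint_positions'],3),rel([492,58,200]))
R=Ro.from_quat(o['tool_rot']).as_matrix();print(R.round(3))
E
```

```text
time_s: 4.72
tcp_pos: [416.2, -79.6, 246.3]
tool_rot: [0.975, 0.212, 0.028, -0.054]
force: [0.0, 0.8, -0.8]
finger_gap: 85.6
finger_force: 0.0
[-0.274 -0.067 -0.211  1.428  0.123  2.438] (array([ 4.06046821, -2.94646165,  2.15271797]), np.float64(0.4252763980442399))
[[ 0.908  0.417  0.032]
 [ 0.411 -0.904  0.118]
 [ 0.078 -0.094 -0.993]]
```

```bash
python3 -m crank '{"linear":[[0,0,0],[0,0,0],[0,0,0],[0,0,0],[0,0,0],[0,0,0],[0,0,0],[0,0,0]],"spin":[-1,-1,-1,-1,-1,-1,-1,-1]}' |head -1
python3 -m crank '{"linear":[[0,0,0],[0,0,0],[0,0,0],[0,0,0],[0,0,0],[0,0,0],[0,0,0],[0,0,0]],"spin":[-1,-1,-1,-1,-1,-1,-1,-1]}' |head -1
python3 -m crank '{"linear":[[0,0,0],[0,0,0],[0,0,0],[0,0,0],[0,0,0],[0,0,0],[0,0,0],[0,0,0]],"spin":[-1,-1,-1,-1,-1,-1,-1,-1]}' |head -1
python3 -m crank '{"linear":[[0,0,0],[0,0,0],[0,0,0]],"spin":[-1,-1,0]}' |head -1
python3 - <<'E'
from h import *
o=bot.observe();print(np.round(o['joint_positions'],3),rel([492.5,59,190]))
R=Ro.from_quat(o['tool_rot']).as_matrix();print(R.round(3))
E
```

```text
time_s: 5.38
time_s: 6.05
time_s: 6.72
time_s: 6.97
[-0.274 -0.067 -0.211  1.428  0.123  0.171] (array([-0.35007635,  5.00165481,  2.488352  ]), np.float64(2.6971695186409237))
[[-0.903  0.429  0.032]
 [ 0.43   0.895  0.118]
 [ 0.022  0.12  -0.993]]
```

```bash
python3 -m crank '{"linear":[[-0.06,0.83,0.41],[-0.06,0.83,0.41],[-0.06,0.83,0.41],[-0.06,0.83,0.41],[-0.06,0.83,0.41],[-0.06,0.83,0.41],[0,0,0],[0,0,0]],"spin":[0,0,0,0,0,0,0,0]}'
python3 - <<'E'
from h import *
o=bot.observe();R=Ro.from_quat(o['tool_rot']).as_matrix();print(np.round(o['joint_positions'],3))
im,d,c=shot('wrist','w2')
P=world(d,c,d>0)
Q=P[(P[:,2]>110)&(P[:,2]<150)&(np.hypot(P[:,0]-492,P[:,1]-57)<25)]
print('handle',len(Q),Q.mean(0),Q.min(0),Q.max(0))
T=Q[Q[:,2]>129];print(T.mean(0),T.min(0),T.max(0))
g=np.array([492.5,57,106])+18.7*R[:,2]
print(g,rel(g))
E
```

```text
time_s: 7.63
tcp_pos: [492.5, 59.0, 189.9]
tool_rot: [0.221, 0.973, 0.061, 0.001]
force: [0.3, -0.4, -0.2]
finger_gap: 85.5
finger_force: 0.0
[ 0.05   0.043 -0.226  1.266  0.116  0.5  ]
handle 624 [491.79489932  56.03001589 128.00512375] [485.80788097  47.72976172 110.22152723] [501.608439    63.46183404 133.38620846]
[493.37544234  55.72569657 131.22879541] [486.02792786  47.72976172 129.02541183] [501.608439    63.23842363 133.38620846]
[493.05739505  59.20307216  87.43859424] (array([-0.08475005, -0.37627385,  3.41464589]), np.float64(2.694751846336722))
```

View pics/w2.png

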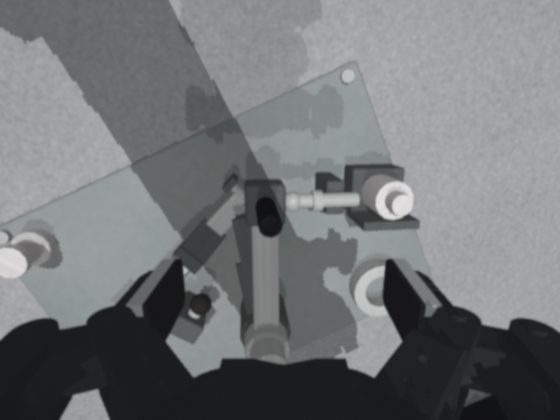

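The handle is upright between the fingers at pixel (267,212), with the punch at (310,200) and the lever at left. Descending.

```bash
python3 -m crank '{"linear":[[-0.02,-0.1,0.57],[-0.02,-0.1,0.57],[-0.02,-0.1,0.57],[-0.02,-0.1,0.57],[-0.02,0,0.57],[-0.01,0,0.56],[0,0,0]],"spin":[0,0,0,0,0,0,0]}'
python3 -m crank '{"linear":[[0,0,0],[0,0,0],[0,0,0],[0,0,0],[0,0,0],[0,0,0]],"spin":[0,0,0,0,0,0]}' -0.3
```

```text
time_s: 8.27
tcp_pos: [491.9, 57.1, 85.4]
tool_rot: [0.223, 0.973, 0.061, 0.001]
force: [0.0, -1.2, -0.2]
finger_gap: 85.0
finger_force: 0.0
time_s: 8.77
tcp_pos: [494.2, 58.2, 88.3]
tool_rot: [0.221, 0.973, 0.061, 0.003]
force: [0.1, -0.1, -0.0]
finger_gap: 29.9
finger_force: 0.0
```

```bash
python3 -m crank '{"linear":[[0,-0.2,-0.024],[-0.016,-0.378,-0.046],[-0.016,-0.378,-0.046],[-0.016,-0.378,-0.046],[-0.016,-0.378,-0.046],[-0.016,-0.378,-0.046],[-0.016,-0.378,-0.046],[0,0,0]],"spin":[0,-1,-1,-1,-1,-1,-1,0]}'
cat >> h.py <<'E'
def st(pv=(609,1.5),n=4):
    F=[]
    for i in range(n):
        bot.read_camera('wrist'); F.append(bot.observe()['force'])
    o=bot.observe();R=Ro.from_quat(o['tool_rot']).as_matrix();F=np.array(F)
    g=o['tcp_pos']-18.7*R[:,2]; r=g[:2]-pv
    psi=np.arctan2(R[1,0],R[0,0])%(2*np.pi); phi=np.arctan2(r[1],r[0])%(2*np.pi)
    ft=(F@R).mean(0)
    print('t',round(o['time_s'],2),'g',g.round(1),'rad',np.hypot(*r).round(1),'phi',phi.round(3),'psi',psi.round(3),'hammer~',(psi-2.695).round(3),'Ftool',ft.round(2),'sd',(F@R).std(0).round(2),'F',F.mean(0).round(2),'yz',R[2].round(3))
E
python3 -c "
from h import *
st()"
```

```text
time_s: 9.43
tcp_pos: [479.6, -13.9, 88.5]
tool_rot: [-0.04, 0.997, 0.06, 0.02]
force: [2.1, 4.1, 2.6]
finger_gap: 30.1
finger_force: 2.1
t 9.63 g [478.2 -16.  106.6] rad 132.0 phi 3.275 psi 3.215 hammer~ 0.52 Ftool [-1.76  2.76 -1.  ] sd [0.24 0.23 0.28] F [1.5  2.74 1.39] yz [-0.041  0.116 -0.992]
```

```bash
python3 -c "
from h import *
st()
im,d,c=shot('wrist','w3')"
```

```text
t 9.83 g [477.9 -16.  106.3] rad 132.3 phi 3.274 psi 3.216 hammer~ 0.521 Ftool [-0.82  2.61 -1.11] sd [0.21 0.25 0.33] F [0.58 2.52 1.43] yz [-0.041  0.115 -0.993]
```

View pics/w3.png

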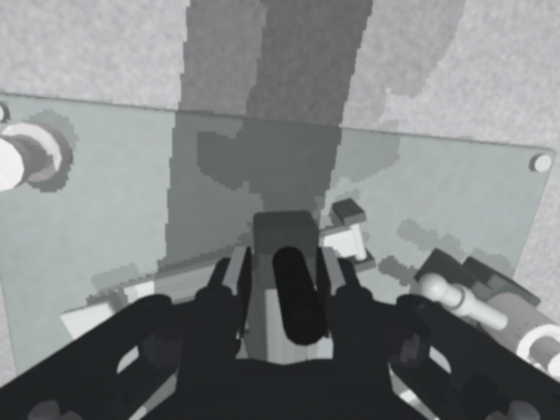

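The post is caged at (290,270), with the right finger pushing it and the tip clear of everything. I'll advance in small steps.

```bash
python3 -m crank '{"linear":[[-0.03,-0.076,-0.009],[-0.003,-0.076,-0.009],[-0.003,-0.076,-0.009]],"spin":[-0.2,-0.2,-0.2]}' | grep force
python3 -c "
from h import *
st()"
python3 -m crank '{"linear":[[-0.003,-0.076,-0.009],[-0.003,-0.076,-0.009]],"spin":[-0.2,-0.2]}' | grep force
python3 -c "
from h import *
st()"
```

```text
force: [-1.0, 10.0, 2.3]
finger_force: 5.2
t 10.33 g [479.  -21.7 106.2] rad 132.0 phi 3.318 psi 3.269 hammer~ 0.574 Ftool [ 0.19  7.61 -2.  ] sd [0.42 0.35 0.38] F [-1.25  7.22  2.85] yz [-0.046  0.116 -0.992]
force: [-1.4, 9.9, 2.0]
finger_force: 4.8
t 10.7 g [479.9 -26.2 106.2] rad 132.0 phi 3.353 psi 3.304 hammer~ 0.609 Ftool [-0.51  8.37 -1.19] sd [0.4  0.3  0.37] F [-0.92  8.14  2.17] yz [-0.05   0.114 -0.992]
```

```bash
for i in 1; do python3 -m crank '{"linear":[[-0.003,-0.045,-0.005],[-0.003,-0.045,-0.005],[0,0,0]],"spin":[-0.12,-0.12,0]}' | grep force:
python3 -c "
from h import *
st(n=3)"
python3 -m crank '{"linear":[[-0.003,-0.045,-0.005],[-0.003,-0.045,-0.005],[0,0,0]],"spin":[-0.12,-0.12,0]}' | grep force:
python3 -c "
from h import *
st(n=3)"
python3 -m crank '{"linear":[[-0.003,-0.045,-0.005],[-0.003,-0.045,-0.005],[0,0,0]],"spin":[-0.12,-0.12,0]}' | grep force:
python3 -c "
from h import *
st(n=3)"; done
```

```text
force: [-1.4, 8.7, 2.6]
finger_force: 4.3
t 11.1 g [480.5 -28.7 106.2] rad 132.0 phi 3.372 psi 3.325 hammer~ 0.63 Ftool [-0.97  9.04 -1.26] sd [0.41 0.33 0.33] F [-0.77  8.84  2.32] yz [-0.052  0.114 -0.992]
force: [-0.1, 7.6, 1.9]
finger_force: 3.9
t 11.5 g [481.2 -31.4 106.2] rad 132.0 phi 3.394 psi 3.345 hammer~ 0.65 Ftool [-0.61  8.46 -1.5 ] sd [0.35 0.33 0.25] F [-1.2   8.16  2.47] yz [-0.055  0.112 -0.992]
force: [-1.2, 6.8, 2.8]
finger_force: 3.4
t 11.9 g [482.  -34.3 106.2] rad 132.0 phi 3.416 psi 3.366 hammer~ 0.671 Ftool [-0.95  7.1  -1.65] sd [0.14 0.17 0.73] F [-0.74  6.88  2.47] yz [-0.057  0.11  -0.992]
```

```bash
for i in 1; do python3 -m crank '{"linear":[[-0.003,-0.03,-0.004],[-0.003,-0.03,-0.004],[0,0,0]],"spin":[-0.08,-0.08,0]}' | grep force:
python3 -c "
from h import *
st(n=3)"
python3 -m crank '{"linear":[[-0.003,-0.03,-0.004],[-0.003,-0.03,-0.004],[0,0,0]],"spin":[-0.08,-0.08,0]}' | grep force:
python3 -c "
from h import *
st(n=3)"; done
```

```text
force: [-1.2, 7.9, 2.2]
finger_force: 4.3
t 12.3 g [482.4 -35.6 106.2] rad 132.0 phi 3.427 psi 3.38 hammer~ 0.685 Ftool [-1.01  8.55 -0.94] sd [0.31 0.21 0.41] F [-1.11  8.37  1.94] yz [-0.059  0.111 -0.992]
force: [-0.7, 8.5, 2.1]
finger_force: 4.4
t 12.7 g [482.9 -37.3 106.2] rad 131.9 phi 3.44 psi 3.394 hammer~ 0.699 Ftool [-0.94  8.78 -1.41] sd [0.65 0.11 0.41] F [-1.37  8.49  2.42] yz [-0.06   0.11  -0.992]
```

```bash
for i in 1; do python3 -m crank '{"linear":[[-0.003,-0.03,-0.004],[-0.003,-0.03,-0.004],[0,0,0]],"spin":[-0.08,-0.08,0]}' | grep force:
python3 -c "
from h import *
st(n=3)"
python3 -m crank '{"linear":[[-0.003,-0.03,-0.004],[-0.003,-0.03,-0.004],[0,0,0]],"spin":[-0.08,-0.08,0]}' | grep force:
python3 -c "
from h import *
st(n=3)"; done
```

```text
force: [-0.7, 8.8, 2.5]
finger_force: 4.4
t 13.1 g [483.5 -39.  106.3] rad 131.9 phi 3.453 psi 3.408 hammer~ 0.713 Ftool [-1.1   8.96 -1.36] sd [0.2  0.84 0.33] F [-1.39  8.7   2.4 ] yz [-0.061  0.109 -0.992]
force: [-1.8, 10.4, 2.4]
finger_force: 5.2
t 13.5 g [483.9 -40.3 106.3] rad 131.9 phi 3.464 psi 3.422 hammer~ 0.727 Ftool [-0.85 10.36 -1.01] sd [0.53 0.28 0.43] F [-2.13  9.99  2.18] yz [-0.063  0.109 -0.992]
```

```bash
python3 -m crank '{"linear":[[-0.002,-0.03,-0.004],[0,0,0]],"spin":[-0.08,0]}' | grep force:
python3 -c "
from h import *
st(n=3)"
python3 -m crank '{"linear":[[-0.002,-0.03,-0.004],[0,0,0]],"spin":[-0.08,0]}' | grep force:
python3 -c "
from h import *
st(n=3)"
```

```text
force: [-1.7, 11.2, 2.3]
finger_force: 5.6
t 13.82 g [484.2 -41.  106.3] rad 131.8 phi 3.47 psi 3.429 hammer~ 0.734 Ftool [-1.53 11.17 -0.7 ] sd [0.13 0.52 0.49] F [-1.78 10.97  2.01] yz [-0.064  0.109 -0.992]
force: [-2.4, 11.8, 2.1]
finger_force: 6.0
t 14.13 g [484.4 -41.6 106.3] rad 131.8 phi 3.475 psi 3.436 hammer~ 0.741 Ftool [-1.37 11.78 -0.41] sd [0.17 0.6  0.13] F [-2.18 11.53  1.78] yz [-0.064  0.109 -0.992]
```

```bash
python3 -m crank '{"linear":[[-0.002,-0.03,-0.004],[0,0,0]],"spin":[-0.08,0]}' | grep force:
python3 -c "
from h import *
st(n=3)"
python3 -m crank '{"linear":[[-0.002,-0.02,-0.004],[0,0,0]],"spin":[-0.06,0]}' | grep force:
python3 -c "
from h import *
st(n=3)"
```

```text
force: [-2.9, 13.1, 2.1]
finger_force: 6.5
t 14.45 g [484.7 -42.3 106.2] rad 131.8 phi 3.48 psi 3.443 hammer~ 0.748 Ftool [-1.67 13.19 -0.18] sd [0.66 0.24 0.48] F [-2.4  12.97  1.74] yz [-0.065  0.109 -0.992]
force: [-1.4, 14.7, 1.4]
finger_force: 6.8
t 14.77 g [484.8 -42.7 106.2] rad 131.8 phi 3.483 psi 3.448 hammer~ 0.753 Ftool [-2.31 13.37 -0.35] sd [0.22 0.3  0.69] F [-1.92 13.29  1.96] yz [-0.066  0.109 -0.992]
```

```bash
python3 -m crank '{"linear":[[0.002,0.04,0.005],[0.002,0.04,0.005],[0.002,0.04,0.005],[0,0,0]],"spin":[0.1,0.1,0.1,0]}' | grep force:
python3 -c "
from h import *
st(n=3)"
python3 -m crank '{"linear":[[0.002,0.04,0.005],[0.002,0.04,0.005],[0.002,0.04,0.005],[0,0,0]],"spin":[0.1,0.1,0.1,0]}' | grep force:
python3 -c "
from h import *
st(n=3)"
```

```text
force: [-1.8, 9.1, 2.0]
finger_force: 4.9
t 15.25 g [483.9 -40.1 106.3] rad 131.8 phi 3.462 psi 3.422 hammer~ 0.727 Ftool [-1.36 10.32 -0.22] sd [0.39 0.3  0.29] F [-1.61 10.19  1.43] yz [-0.063  0.109 -0.992]
force: [-2.6, 8.5, 1.4]
finger_force: 4.4
t 15.73 g [482.8 -36.9 106.2] rad 131.9 phi 3.437 psi 3.396 hammer~ 0.701 Ftool [-0.9   8.75 -0.23] sd [0.39 0.19 0.06] F [-1.38  8.6   1.25] yz [-0.06   0.11  -0.992]
```

```bash
python3 -m crank '{"linear":[[0.002,0.04,0.005],[0.002,0.04,0.005],[0,0,0]],"spin":[0.1,0.1,0]}' | grep force:
python3 -c "
from h import *
st(n=3)"
python3 -m crank '{"linear":[[0.002,0.04,0.005],[0.002,0.04,0.005],[0,0,0]],"spin":[0.1,0.1,0]}' | grep force:
python3 -c "
from h import *
st(n=3)"
```

```text
force: [-0.8, 6.1, 1.1]
finger_force: 3.0
t 16.13 g [482.3 -35.2 106.3] rad 131.9 phi 3.424 psi 3.378 hammer~ 0.683 Ftool [ 0.41  6.68 -1.36] sd [0.41 0.42 0.51] F [-2.04  6.18  2.06] yz [-0.058  0.11  -0.992]
force: [-0.8, 0.4, -0.1]
finger_force: 0.0
t 16.53 g [482.4 -34.1 106.4] rad 131.5 phi 3.416 psi 3.36 hammer~ 0.665 Ftool [0.34 0.06 0.11] sd [0.05 0.53 0.2 ] F [-0.34 -0.   -0.12] yz [-0.057  0.108 -0.993]
```

The force fell to zero within the catch's play, so the hammer is caught. Now I'll open and retreat upward.

```bash
python3 -m crank '{"linear":[[0,0.08,0],[0,0.08,0],[0,0,0],[0,0,0],[0,0,0]],"spin":[0,0,0,0,0]}' 0.3| egrep 'force|gap'
python3 -m crank '{"linear":[[0,0,-0.3],[0,0,-0.6],[0,0,-0.6],[0,0,-0.8],[0,0,-0.8],[0,0,-0.8],[0,0,0]],"spin":[0,0,0,0,0,0,0]}'
python3 - <<'E'
from h import *
for cam in('side','scene','wrist'):
    im,d,c=shot(cam,cam+'2')
    P=world(d,c,d>0)
    Q=P[(P[:,2]>120)&(P[:,2]<136)&(np.hypot(P[:,0]-608,P[:,1]-2)>110)&(np.hypot(P[:,0]-608,P[:,1]-2)<150)&(P[:,0]<560)]
    if len(Q):print('handle',cam,len(Q),np.median(Q,0))
    for r in bot.cut_out(cam,'trigger_top')[:1]:
        P=world(d,c,r['mask']); T=P[(P[:,2]>56)&(P[:,2]<70)&(P[:,1]<-90)&(P[:,1]>-150)]
        if len(T): print(cam,r['conf'],'pad',len(T),np.median(T,0),T.min(0),T.max(0),cv2.minAreaRect(T[:,:2].astype(np.float32)))
    T=world(d,c,d>0);T=T[(T[:,2]>56)&(T[:,2]<70)&(np.hypot(T[:,0]-545,T[:,1]+116)<26)]
    if len(T): print(cam,'raw',len(T),T.mean(0),np.percentile(T,[2,98],axis=0))
E
```

```text
force: [0.4, 1.0, -0.1]
finger_gap: 55.5
finger_force: 0.0
time_s: 17.53
tcp_pos: [480.1, -41.5, 210.1]
tool_rot: [-0.11, 0.992, 0.056, 0.026]
force: [-0.1, 0.8, 0.9]
finger_gap: 55.6
finger_force: 0.0
handle side 52 [483.03713011 -32.61039058 130.6272358 ]
side 0.94 pad 175 [ 546.03876538 -119.74438418   62.77393359] [ 528.0968874  -137.11595822   58.76982144] [564.6218998  -99.03499692  65.91735784] ((546.467529296875, -118.55181884765625), (29.29806137084961, 32.295204162597656), 21.65062713623047)
side raw 175 [ 546.38319065 -119.43995734   62.71851965] [[ 530.24889479 -135.55771198   59.637608  ]
 [ 562.53754097 -101.37640316   65.34735215]]
handle scene 29 [484.26572674 -22.12823996 129.06963807]
scene 0.57 pad 79 [ 545.81954723 -110.82793668   62.42360691] [ 529.26133772 -133.17301361   57.70053354] [561.45139612 -97.39425607  67.8860326 ] ((546.0968017578125, -114.52798461914062), (31.347463607788086, 32.1506462097168), 12.439154624938965)
scene raw 84 [ 545.79661946 -113.30784302   62.34183214] [[ 529.2335589  -131.21201901   57.73020124]
 [ 561.44008517  -98.73114609   67.44663681]]
handle wrist 467 [482.44494491 -30.64553187 130.03092317]
wrist 0.82 pad 1145 [ 546.22442995 -118.67083948   61.51531481] [ 528.45631347 -136.77593808   56.8617517 ] [ 565.42414066 -100.09565172   64.03383893] ((547.53857421875, -119.18464660644531), (29.726037979125977, 32.35272216796875), 20.187541961669922)
wrist raw 1183 [ 546.50041515 -118.77026175   61.41141783] [[ 530.79453235 -135.29004592   58.71364934]
 [ 562.99560713 -102.14490918   62.96898404]]
```

View pics/wrist2.png

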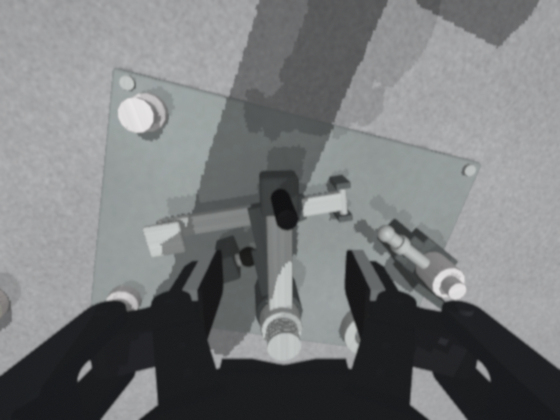

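The wrist view shows the hammer holding by itself, with the post at (285,205), the arm across the lever and the trigger pad at (163,238). The punch side is free. Next I'll shut the fingers and move above the pad.

```bash
python3 -c "
from h import *
print(rel([546.5,-117.5,100]))"
```

```text
(array([-1.49360472, -3.36600547,  3.19116931]), np.float64(-2.923641764026117))
```

```bash
python3 -m crank '{"linear":[[-0.3,-0.67,0],[-0.3,-0.67,0],[-0.3,-0.67,0],[-0.3,-0.67,0],[-0.3,-0.67,0],[0,0,0],[0,0,0]],"spin":[0,0,0,0,0,0,0]}' -1 | egrep 'tcp|gap'
python3 -m crank '{"linear":[[0,0,0.7],[0,0,0.7],[0,0,0.7],[0,0,0.7],[0,0,0.4],[0,0,0],[0,0,0]],"spin":[0,0,0,0,0,0,0]}'
python3 -c "
from h import *
print(rel([546.5,-117.5,66]))
shot('side','side3')
im=cv2.imread('pics/side3.png');cv2.imwrite('pics/s3.png',cv2.resize(im[150:330,180:380],(660,594),interpolation=2))"
```

```text
tcp_pos: [544.1, -128.9, 194.7]
finger_gap: -0.1
time_s: 19.0
tcp_pos: [546.3, -116.2, 100.6]
tool_rot: [-0.11, 0.992, 0.057, 0.021]
force: [-0.2, -0.6, -0.3]
finger_gap: 0.3
finger_force: 0.0
(array([ 0.06712639, -0.16848605,  1.14076587]), np.float64(-2.922846178135282))
```

View pics/s3.png

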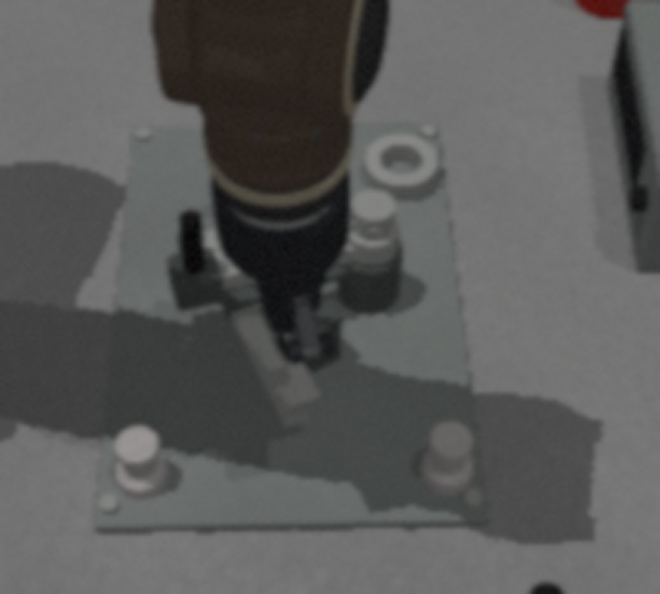

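The handle is still cocked at (192,240), and the shut fingers hang over the pad near (305,380).

```bash
python3 -m crank '{"linear":[[0.02,-0.06,0.38],[0.02,-0.06,0.38],[0.02,-0.04,0.33],[0,0,0]],"spin":[0,0,0,0]}' | egrep 'tcp|force:'
python3 -m crank '{"linear":[[0.006,-0.01,0.1],[0.006,-0.01,0.1],[0,0,0]],"spin":[0,0,0]}' | egrep 'tcp|force:'
python3 -m crank '{"linear":[[0.003,-0.006,0.066],[0,0,0]],"spin":[0,0]}' | egrep 'tcp|force:'
python3 -m crank '{"linear":[[0.003,-0.006,0.066],[0,0,0]],"spin":[0,0]}' | egrep 'tcp|force:'
```

```text
tcp_pos: [546.2, -118.0, 65.2]
force: [-0.9, 0.1, -0.2]
finger_force: 0.0
tcp_pos: [547.8, -118.5, 61.9]
force: [-0.9, -0.5, 2.4]
finger_force: 1.0
tcp_pos: [548.0, -118.6, 60.4]
force: [-1.2, -1.2, 3.7]
finger_force: 1.9
tcp_pos: [548.1, -118.7, 58.3]
force: [-0.4, -1.4, 2.8]
finger_force: 1.6
```

```bash
cat >> h.py <<'E'
def cocked():
    im,d=bot.read_camera('side');P=world(d,bot.calibration('side'),d>0)
    f=lambda x,y:int(((P[:,2]>105)&(P[:,2]<137)&(np.hypot(P[:,0]-x,P[:,1]-y)<14)).sum())
    print('cocked pts',f(483,-31),'home pts',f(493,57))
E
for k in 1; do
python3 -m crank '{"linear":[[0.003,-0.006,0.066],[0,0,0]],"spin":[0,0]}' | egrep 'tcp|force:'
python3 -c "from h import *;cocked()"
python3 -m crank '{"linear":[[0.003,-0.006,0.066],[0,0,0]],"spin":[0,0]}' | egrep 'tcp|force:'
python3 -c "from h import *;cocked()"; done
```

```text
tcp_pos: [548.2, -118.4, 56.1]
force: [0.3, -1.6, 1.6]
finger_force: 1.0
cocked pts 81 home pts 0
tcp_pos: [548.0, -118.0, 53.7]
force: [0.2, -0.9, 1.4]
finger_force: 0.7
cocked pts 78 home pts 0
```

```bash
python3 -m crank '{"linear":[[0.003,-0.006,0.066],[0,0,0]],"spin":[0,0]}' | egrep 'tcp|force:'
python3 -c "from h import *;cocked()"
python3 -m crank '{"linear":[[0.003,-0.006,0.05],[0,0,0]],"spin":[0,0]}' | egrep 'tcp|force:'
python3 -c "from h import *;cocked()"
```

```text
tcp_pos: [547.5, -117.7, 51.4]
force: [-0.3, 0.5, -0.0]
finger_force: 0.1
cocked pts 82 home pts 0
tcp_pos: [547.4, -117.8, 49.9]
force: [-1.0, 0.1, -0.3]
finger_force: 0.0
cocked pts 84 home pts 0
```

```bash
python3 -c "
from h import *
st(n=3)
im,d,c=shot('side','side4')
P=world(d,c,d>0)
s=np.hypot(P[:,0]-546,P[:,1]+118)<30
for lo in range(10,80,6): 
    Q=P[s&(P[:,2]>lo)&(P[:,2]<=lo+6)]; print(lo,len(Q),Q.mean(0).round() if len(Q) else '')
cv2.imwrite('pics/s4.png',cv2.resize(im[200:310,200:322,::-1],(660,594),interpolation=2))"
```

```text
t 20.98 g [ 547.1 -120.2   68.9] rad 136.6 phi 4.242 psi 3.36 hammer~ 0.665 Ftool [ 0.74 -0.23 -0.03] sd [0.31 0.09 0.58] F [-0.67 -0.38 -0.04] yz [-0.057  0.108 -0.992]
10 228 [ 545. -126.   12.]
16 15 [ 544. -122.   19.]
22 18 [ 547. -121.   24.]
28 0 
34 0 
40 12 [ 546. -132.   45.]
46 45 [ 538. -125.   49.]
52 2 [ 537. -118.   54.]
58 3 [ 537. -122.   61.]
64 3 [ 537. -126.   68.]
70 0 
76 3 [ 539. -129.   78.]
```

View pics/s4.png

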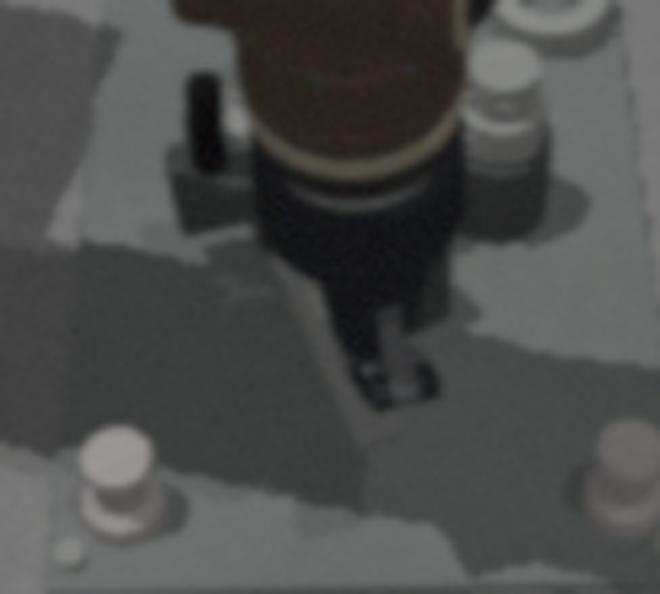

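The pad is down at about z 49 under the fingers near (395,385), and the hammer is still held. I'll continue in fine steps.

```bash
python3 -m crank '{"linear":[[0.003,-0.005,0.04],[0,0,0],[0,0,0]],"spin":[0,0,0]}' | egrep 'tcp|force:'
python3 -c "from h import *;cocked()"
python3 -m crank '{"linear":[[0.003,-0.005,0.04],[0,0,0],[0,0,0]],"spin":[0,0,0]}' | egrep 'tcp|force:'
python3 -c "from h import *;cocked()"
```

```text
tcp_pos: [547.8, -118.1, 49.3]
force: [-1.1, 0.4, 2.3]
finger_force: 1.0
cocked pts 0 home pts 0
tcp_pos: [547.8, -118.2, 48.1]
force: [-0.8, -0.2, 2.6]
finger_force: 1.0
cocked pts 0 home pts 0
```

Tripped. Retreating to inspect.

```bash
python3 -m crank '{"linear":[[0,0,-0.3],[0,0,-0.7],[0,0,-0.9],[0,0,-0.9],[0,-0.5,-0.9],[0,-0.9,-0.9],[0,-0.9,-0.5],[0,-0.9,0]],"spin":[0,0,0,0,0,0,0,0]}'
python3 -m crank '{"linear":[[0,-0.9,0],[0,-0.9,0],[0,-0.5,0],[0,0,0],[0,0,0]],"spin":[0,0,0,0,0]}'
python3 -c "
from h import *
cocked()
a=cv2.cvtColor(shot('side','side5')[0],cv2.COLOR_RGB2BGR)[160:330,190:360];b=shot('scene','scene5')[0][130:300,180:350,::-1]
im,d,c=shot('side','x');P=world(d,c,d>0)
Q=P[(P[:,2]>120)&(P[:,2]<136)&(np.hypot(P[:,0]-608,P[:,1]-2)>110)&(np.hypot(P[:,0]-608,P[:,1]-2)<150)&(P[:,0]<560)]
print(len(Q),Q.mean(0) if len(Q) else '')
cv2.imwrite('pics/f.png',np.hstack([cv2.resize(x,(400,400),interpolation=2) for x in(a,b)]))"
```

```text
time_s: 22.3
tcp_pos: [565.6, -231.1, 194.6]
tool_rot: [-0.111, 0.992, 0.055, 0.025]
force: [0.8, -0.4, 0.1]
finger_gap: 0.5
finger_force: 0.0
time_s: 22.72
tcp_pos: [579.1, -296.6, 181.7]
tool_rot: [-0.109, 0.992, 0.057, 0.022]
force: [-0.1, 0.1, 0.4]
finger_gap: -0.1
finger_force: 0.0
cocked pts 0 home pts 34
22 [491.54673183  60.50442382 128.52082431]
```

View pics/f.png

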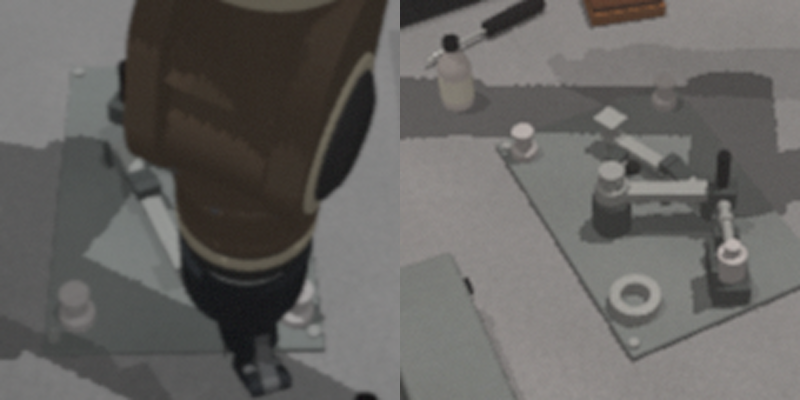

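The hammer is back against the punch, with the handle at (723,170) in the right-hand crop, and the bystanders are in place. To confirm the punch is home, I'll compare the handle's shift with the start.

```bash
python3 - <<'E'
from h import *
a=cv2.imread('pics/scene1.png',0);b=cv2.imread('pics/scene5.png',0)
for n,(y0,y1,x0,x1) in {'handle':(178,203,312,325),'pivot':(195,215,258,285),'part':(228,250,310,330),'ring':(242,266,264,296)}.items():pass
E
python3 - <<'E'
from h import *
a=cv2.imread('pics/scene1.png',0).astype(np.float32);b=cv2.imread('pics/scene5.png',0).astype(np.float32)
c=bot.calibration('scene');f=lambda p:(lambda q:np.array([c['fx']*q[0]/q[2]+c['cx'],c['fy']*q[1]/q[2]+c['cy']]))(np.array(c['R'])@np.array(p)+c['t'])
h=f([492,57,118]);print('home',h,'expected shift',f([494.5,62.3,118])-h)
def m(p,w,hh):
    u,v=np.round(p).astype(int);T=a[v-hh:v+hh,u-w:u+w];S=b[v-hh-6:v+hh+6,u-w-6:u+w+6]
    r=cv2.matchTemplate(cv2.resize(S,None,fx=4,fy=4,interpolation=2),cv2.resize(T,None,fx=4,fy=4,interpolation=2),cv2.TM_CCOEFF_NORMED)
    _,s,_,l=cv2.minMaxLoc(r);return (np.array(l)/4-6),round(s,2)
print('handle',m(h,6,7),'ring',m(f([645,122,30]),12,10),'pivot',m(f([608,2,105]),8,8),'part_b',m(f([650,-160,40]),7,8))
E
```

```text
home [316.55065111 196.79350968] expected shift [0.26326916 1.53605246]
handle (array([0.  , 2.25]), 0.93) ring (array([0., 0.]), 1.0) pivot (array([0., 0.]), 1.0) part_b (array([0.  , 0.25]), 0.81)
```

The handle has moved about 2 px past its starting rest position, so the punch is home. The ring gauge hasn't moved, and part_b matches to within 0.25 px.

```bash
python3 -c "
from plant import bot
print(bot.hand_in())"
```

```text
the job is handed in; nothing more can be done
None
```

The hammer was cocked until the catch held it, then let go; pressing the trigger pad fired it home, and the handle's rest position (about 2 px past its start) indicates the punch is fully in, so I handed the job in.

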